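Put the cups away in the child-proof cupboard

TASK

Put the cups away in the child-proof cupboard: pull its door until the hidden safety catch stops it, then press the catch down through the gap at the top and pull the door on past it, and swing it wide open. Stand the three green cups upright in a row along the middle of the rack on the inside of the door, lay the cork board flat on top of them lengthwise as a separator, and only then stand every white cup that is there upright on the board. Finally shut the door fully, with everything still standing on the rack, and leave the glass dish, the honey jar and the book where they are.

Things in the scene. Friction and masses are not known exactly. Their poses are not given: they have to be found in the camera images.
- cupboard: beech cupboard standing on the table, 400 mm wide (y), 200 deep (x), 200 high; origin at the centre of its underside, its front faces -x, the robot. One door covers the front, 398 x 196 x 16 mm, top edge level with the cupboard top, hinged at the left (+y) end. A rack on the door's inside swings out with it. Space for a 125 mm stack above the rack.
- door (a joint): door angle, rad: 0 shut, 1.57 straight out towards the robot, stop 1.75; starts at 0 to 0.06; stays where it is left (hinge friction 0.15 N m). The catch stops it at about 0.13, with a 45 mm gap behind the door at the catch; with the catch pressed it must be pulled on past 0.25 to be clear. Shutting needs no pressing: the ramped hook snaps past by itself (a few N).
- door_hinge (a point): point on the hinge axis, level with the door's top edge, 200 mm above the table. Axes turn with the door: -y along the door to its free edge, +x square from its inner face (x = 0; outer face x = -16 mm) to the rack side, so into the cupboard when shut and to the robot's right when open; z up.
- handle (a point): middle of the horizontal steel bar handle on the door's outside: 270 mm from the hinge, 22 mm below the door's top edge; bar 100 mm long, 10 mm thick, its centre line 40 mm off the outer face (35 mm clear behind it). Axes as door_hinge.
- catch (a joint): hidden white child-safety catch, a sprung arm on the door's inside near top and free edge; angle in rad, 0 at rest, grows as pressed down, stop 0.45. Its hook, 62 mm behind the door, catches behind a strike under the cupboard top; it lets go at 0.15. Pressing takes 3 to 8 N. Pulling harder does not free it.
- catch_pad (a point): middle of the thumb pad on the catch arm at rest (point fixed to the door, does not sink): 335 mm from the hinge, 30 mm behind the inner face, 30 mm below the door's top edge. Pad 18 mm wide along the door, 19 to 45 mm behind the inner face. Reached from straight above through the gap; 5 mm down near its door end frees the hook. Axes as door_hinge.
- rack_mid (a point): point on the rack floor (52 mm above the table), 170 mm from the hinge, 110 mm from the door's inner face. Axes as door_hinge: y along the rack, x across. The floor reaches 126 mm either way in y and in x from -110 (door panel) to +49 mm; rails 14 mm high, 6 mm thick on its three open sides. Three cups 82 mm apart in a line along y through here fit well.
- board: cork separator board, 240 x 60 x 8 mm, 0.1 kg, lying on the table at the robot's left. Origin at the centre of its underside, x along its length, y across its 60 mm width.
- dish: bystander: stemmed clear glass dessert dish, 84 mm wide, 88 mm high, on the table at the right. Origin at the centre of its underside.
- honey: bystander: honey jar with yellow cap, 68 mm wide, 90 mm high, on the table at the robot's left. Origin at the centre of its underside.
- book: bystander: blue book, 105 x 150 x 25 mm, lying on top of the cupboard. Origin at the centre of its underside.
- green0: green cup without handle, 62 mm across the rim, 58 mm across the foot, straight sides, 56 mm high (inside depth 47 mm), 0.13 to 0.21 kg, wall 4 mm, standing on the table at the right. Origin at the centre of its underside, z up through the mouth.
- green1: green cup without handle, 62 mm across the rim, 58 mm across the foot, straight sides, 56 mm high (inside depth 47 mm), 0.13 to 0.21 kg, wall 4 mm, standing on the table at the right. Origin at the centre of its underside, z up through the mouth.
- green2: green cup without handle, 62 mm across the rim, 58 mm across the foot, straight sides, 56 mm high (inside depth 47 mm), 0.13 to 0.21 kg, wall 4 mm, standing on the table at the right. Origin at the centre of its underside, z up through the mouth.
- white0: small white cup without handle, 54 mm across the rim, 50 mm across the foot, straight sides, 46 mm high, 0.07 to 0.12 kg, wall 4 mm, standing on the table at the right; one to three of them are there. Origin at the centre of its underside, z up through the mouth.
- white1: small white cup without handle, 54 mm across the rim, 50 mm across the foot, straight sides, 46 mm high, 0.07 to 0.12 kg, wall 4 mm, standing on the table at the right; one to three of them are there. Origin at the centre of its underside, z up through the mouth.
- white2: small white cup without handle, 54 mm across the rim, 50 mm across the foot, straight sides, 46 mm high, 0.07 to 0.12 kg, wall 4 mm, standing on the table at the right; one to three of them are there. Origin at the centre of its underside, z up through the mouth.
Mind the look-alikes: they are no part of the job. What is shaped like the white0 but pink or purple is not meant.

How it is judged:
By the outcome, as a careful person would: the job done as asked, in the order asked, and still so for the second after the job is handed in, with the robot touching nothing.
Of white0, white1, white2 only 1 to 3 are there at a start; the rules pass over those that are not, and their reading is None.
At some moment in a run one of green0, green1, green2 may be knocked a few centimetres aside while the robot is not near it.
Once in a run the grip may slacken for a moment while it holds something.
It also fails if it takes over 210 s, if anything falls off the work surface, if the arm or the gripper's body presses on something with over 40 N, if the wrist force passes 120 N, or if a joint passes its speed limit or range.

ROBOT

A 7-joint arm with a two-finger parallel gripper is mounted at the origin on the work surface. World frame = base frame: x ahead of the robot, y to its left, z up, the work surface at z = 0. Lengths are in m, angles in rad, forces in N, time in s.
With the tool pointing down it reaches from about 0.425 to 0.925 m from the base axis. Payload 6.8 kg.
Tool frame: the origin (TCP) lies at the very end of the fingers, on their centre line; the grasp point (between the pads) lies 19 mm behind it; z points along the fingers, y is the line along which they close (so a half turn about z gives the same grasp; the last joint's range is limited). The gripper opens to 88 mm and grips with 3 to 60 N. Pads are 20 mm wide; open, the fingers measure 115 mm over their backs; the gripper's body (75 mm by 178 mm) begins 61 mm behind the grasp point.
Start: joints at [1.038, 0.477, 0.022, 1.555, -0.011, 1.109, -0.083], TCP at [0.278, -0.615, 0.223] pointing down, gripper open.
Joint ranges: [-2.96, 2.96], [-0.34, 2.1], [-1.41, 1.46], [0.24, 2.44], [-1.37, 4.51], [0.17, 1.92], [-2.96, 2.96]. Speed limits (rad/s): [2.39, 2.39, 3.14, 3.14, 3.14, 3.14, 3.14].

INTERFACE

Orientations are given as a 3x3 rotation matrix whose columns are the frame's x, y, z axes.
In Python, from bench import ctrl, get_obs, eyes, ticket gives the robot as it stands. The module is installed in compiled form; this text tells all that it offers. Calls block until the motion is done:
- ctrl.goto(position, orientation): joint-space move of the TCP to a pose.
- ctrl.move_linear(position, ori=None, velocity=0.15): straight line of the TCP; ori=None keeps the orientation; velocity is the mean speed in m/s.
- ctrl.set_joints(angles): joint-space move.
- ctrl.let_go() and ctrl.close(effort=None): open the fingers fully, or close them until they stop; effort is the grip in N (None keeps the last).
- ctrl.pause(seconds).
- ctrl.solve_ik(position, orientation): joint angles nearest the present ones, or None.
- get_obs(): the state.
- eyes.snapshot(name): name is "scene" or "top" or "wrist"; returns a dict with "image" (400x640x3 uint8, blue, green, red), "vfov" (degrees; the focal length in pixels is half the picture's height over the tangent of half this angle, whatever the lens; pixels are square), "cx", "cy" (the principal point, pixels), "D" ([k1, k2, p1, p2, k3] as OpenCV has them; the pictures are not rectified), "R" (3x3) and "t" (3): a world point X has camera coordinates R X + t. Camera axes: x right, y down, z forward; pixel columns grow to the right and rows downward; lengths in m; the calibration is good to about 2 mm. A picture is of the moment at which its call begins. There is no depth.
A pose or a line that the arm cannot do raises ctrl.IKError and nothing moves.
- ticket.sign_off(): hands the job in; it is judged then, once.
The state is a dict: "t": time; "joint_positions": joint angles; "joint_vel": joint speeds; "effort": joint torques, N m; "position": TCP position; "tcp_rot": TCP orientation; "force": force on the tool from outside, world axes, zero at the start; "ft_torque": the same for the moment, N m; "grip_width": finger opening in m; "finger_force": force on a finger pad.
Only numpy, scipy, OpenCV 4.12 (cv2) and the standard library are available. Lean on these libraries where they do the work, as an engineer would, in place of code of your own. Each camera call takes 0.05 s, during which the arm holds its last target. There are 200 camera calls.

## Working session

There is one attempt and no reset: what is moved stays moved. The work goes in short steps, each a Python script; the robot and the scene stay as the last script left them, time stands still between calls to the robot, and variables do not carry over. Pictures are saved under pics/ and viewed, at most 14 in all, crops included, and the job is handed in when it is done.

```bash
ls; mkdir -p pics
python3 - <<'E'
from bench import ctrl,get_obs,eyes
import cv2,numpy as np
o=get_obs();print(o['t'],o['position'],o['force'],o['grip_width'])
ims=[]
for n in("scene","top"):
    s=eyes.snapshot(n);cv2.imwrite(f'pics/{n}0.png',s['image']);np.save(f'pics/{n}0.npy',s,allow_pickle=True)
    print(n,s['vfov'],s['cx'],s['cy'],s['D'],(-np.array(s['R']).T@s['t']).round(3),np.array(s['R']).round(3).tolist())
E
```

```text
pics
0.0 [ 0.27791788 -0.61446102  0.22165823] [ 0.48970683 -0.25257842 -0.58547911] 0.0879310649811535
scene 45.827836701102555 323.3683008291516 195.86835906825675 [-0.00183139  0.          0.          0.          0.        ] [ 1.314 -0.847  0.913] [[0.704, 0.71, -0.014], [0.4, -0.413, -0.819], [-0.586, 0.571, -0.574]]
top 46.218794743389154 312.2908773414663 194.42095218668783 [-0.1378297  0.         0.         0.         0.       ] [ 0.386 -0.066  1.771] [[0.021, -1.0, 0.02], [-0.996, -0.022, -0.09], [0.09, -0.018, -0.996]]
```

View pics/scene0.png

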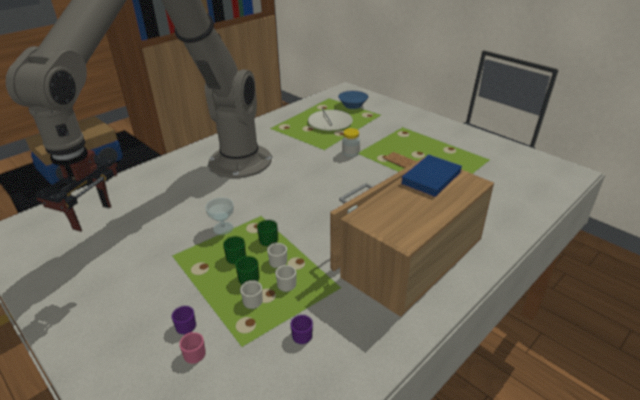

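View pics/top0.png

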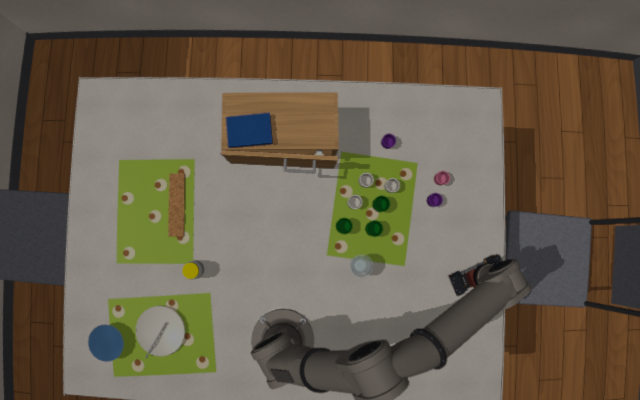

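The view from above shows the cupboard at (222–338, 93–160) with the book on top, the green cups at (344,226), (374,229) and (381,204), and white cups at (367,180), (393,186) and (356,202). The look-alikes are the purple cups at (388,141) and (435,200) and a pink one at (442,178). The board is at (177,205), the honey jar at (193,270) and the dish at (362,265).

```bash
cat > h.py <<'E'
from bench import ctrl,get_obs,eyes,ticket
import cv2,numpy as np
def K(s):
    f=s['image'].shape[0]/2/np.tan(np.radians(s['vfov'])/2)
    return np.array([[f,0,s['cx']],[0,f,s['cy']],[0,0,1.]])
def onz(s,px,z):
    """pixels -> world points on the plane at height z"""
    p=cv2.undistortPoints(np.array(px,float).reshape(-1,1,2),K(s),np.array(s['D'],float)).reshape(-1,2)
    R=np.array(s['R']);t=np.array(s['t']).ravel();c=-R.T@t
    d=np.c_[p,np.ones(len(p))]@R
    return c+d*((z-c[2])/d[:,2])[:,None]
def proj(s,X):
    return cv2.projectPoints(np.array(X,float).reshape(-1,1,3),cv2.Rodrigues(np.array(s['R']))[0],np.array(s['t'],float),K(s),np.array(s['D'],float))[0].reshape(-1,2)
def blobs(mask,amin=40):
    n,l,st,c=cv2.connectedComponentsWithStats(mask.astype(np.uint8))
    return [(c[i],st[i]) for i in range(1,n) if st[i,4]>=amin]
def down(yaw):
    """tool pointing down; closing axis y at angle yaw from world x"""
    y=np.array([np.cos(yaw),np.sin(yaw),0]);z=np.array([0,0,-1.])
    return np.c_[np.cross(y,z),y,z]
E
python3 - <<'E'
from h import *
s=np.load('pics/top0.npy',allow_pickle=True).item()
im=s['image'];hsv=cv2.cvtColor(im,cv2.COLOR_BGR2HSV)
g=cv2.inRange(hsv,(50,120,20),(80,255,130))
for c,st in blobs(g): print('green',c.round(),st,onz(s,c,.035)[0].round(3))
br=cv2.inRange(hsv,(3,70,80),(20,255,220));br[:,:150]=0;br[:,200:]=0
cn=max(cv2.findContours(br,0,2)[0],key=cv2.contourArea);r=cv2.minAreaRect(cn);print('board',r,onz(s,r[0],.008)[0].round(3),onz(s,cv2.boxPoints(r),.008).round(3).tolist())
x0,y0=215,85
c=cv2.resize(im[y0:285,x0:455],None,fx=3,fy=3,interpolation=cv2.INTER_CUBIC);cv2.imwrite('pics/topcrop.png',c)
E
```

```text
green [381. 203.] [373 196  17  16 205] [ 0.515 -0.356  0.035]
green [344. 225.] [336 218  16  16 196] [ 0.43  -0.217  0.035]
green [374. 228.] [366 221  17  15 205] [ 0.422 -0.33   0.035]
board ((176.60267639160156, 203.94241333007812), (15.84518051147461, 72.02354431152344), 0.9710219502449036) [0.498 0.415 0.008] [[0.361, 0.443, 0.008], [0.635, 0.451, 0.008], [0.635, 0.389, 0.008], [0.362, 0.382, 0.008]]
```

View pics/topcrop.png

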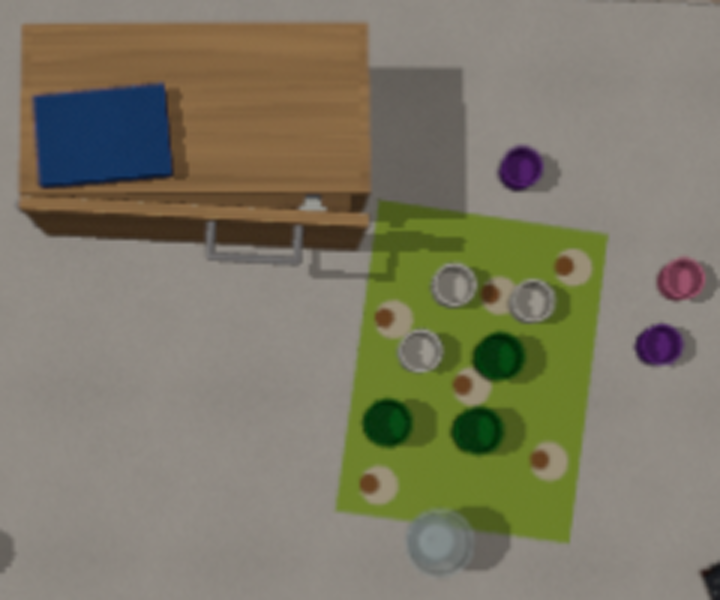

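The enlarged crop confirms three dark green cups at crop (387,423), (477,431), (498,357) and three white cups at (454,286), (532,301), (420,351). The pink cup (680,279) and the purple ones (520,168), (658,345) are look-alikes because of their colour. The door is slightly ajar and the white catch pad shows at (313,204).

Run:
```python
from h import *
s=np.load('pics/top0.npy',allow_pickle=True).item()
f=lambda p,z:onz(s,np.array(p)/3+[215-.33,85-.33],z).round(4)
C=f([(22,23),(368,24),(369,193),(22,193)],.2);print('cup corners BL BR FR FL\n',C)
print('len',np.linalg.norm(C[0]-C[1]),np.linalg.norm(C[2]-C[1]))
print('door inner L,R outer L,R',f([(22,196),(368,215),(20,207),(367,227)],.2))
print('handle bar ends',f([(210,258),(300,262)],.178))
print('pad',f([(313,204)],.17))
print('whites',f([(454,286),(532,301),(420,351)],.046))
print('dish',f([(440,541)],.088), 'book', f([(34,97),(164,85),(172,175),(40,186)],.225))
for p in ([.58,-.035,.155],[.43,.05,.11],[.43,.05,.3],[.45,.05,.1]):
  for y in (0,-.5,.5,-1.2,1.2,1.57): print(p,y,ctrl.solve_ik(p,down(y)) is not None)
```

```text
cup corners BL BR FR FL
 [[ 0.8758  0.2248  0.2   ]
 [ 0.8836 -0.1746  0.2   ]
 [ 0.6853 -0.1784  0.2   ]
 [ 0.6764  0.2155  0.2   ]]
len 0.39947615698562033 0.19833640613866133
door inner L,R outer L,R [[ 0.6729  0.2154  0.2   ]
 [ 0.6599 -0.1776  0.2   ]
 [ 0.6602  0.2171  0.2   ]
 [ 0.6461 -0.1767  0.2   ]]
handle bar ends [[ 0.6096  0.0008  0.178 ]
 [ 0.6074 -0.1021  0.178 ]]
pad [[ 0.6764 -0.1159  0.17  ]]
whites [[ 0.6003 -0.2968  0.046 ]
 [ 0.5839 -0.3947  0.046 ]
 [ 0.5185 -0.2554  0.046 ]]
dish [[ 0.2883 -0.2781  0.088 ]] book [[0.7819 0.2024 0.225 ]
 [0.7986 0.0561 0.225 ]
 [0.6956 0.0438 0.225 ]
 [0.6801 0.1911 0.225 ]]
[0.58, -0.035, 0.155] 0 True
[0.58, -0.035, 0.155] -0.5 True
[0.58, -0.035, 0.155] 0.5 True
[0.58, -0.035, 0.155] -1.2 True
[0.58, -0.035, 0.155] 1.2 True
[0.58, -0.035, 0.155] 1.57 True
[0.43, 0.05, 0.11] 0 True
[0.43, 0.05, 0.11] -0.5 True
[0.43, 0.05, 0.11] 0.5 True
[0.43, 0.05, 0.11] -1.2 True
[0.43, 0.05, 0.11] 1.2 True
[0.43, 0.05, 0.11] 1.57 True
[0.43, 0.05, 0.3] 0 True
[0.43, 0.05, 0.3] -0.5 True
[0.43, 0.05, 0.3] 0.5 True
[0.43, 0.05, 0.3] -1.2 True
[0.43, 0.05, 0.3] 1.2 True
[0.43, 0.05, 0.3] 1.57 True
[0.45, 0.05, 0.1] 0 True
[0.45, 0.05, 0.1] -0.5 True
[0.45, 0.05, 0.1] 0.5 True
[0.45, 0.05, 0.1] -1.2 True
[0.45, 0.05, 0.1] 1.2 True
[0.45, 0.05, 0.1] 1.57 True
```

```bash
cat >> h.py <<'E'
H=np.array([.676,.219]);PHI=.02   # hinge, cupboard yaw
def dw(th,x,y,z):
    """door-frame point (x off inner face, y along door (negative)), world height z, at joint angle th"""
    a=th-PHI;d=np.array([-np.sin(a),-np.cos(a)]);n=np.array([np.cos(a),-np.sin(a)])
    return np.r_[H+x*n-y*d,z]
def along(th):return down(np.pi/2-(th-PHI))   # closing axis along the door
def across(th):return down(-(th-PHI))         # closing axis square to the door
def st(tag=''):
    o=get_obs();print(tag,'t%.1f'%o['t'],'p',np.round(o['position'],3),'F',np.round(o['force'],1),'w%.4f'%o['grip_width'],'ff',np.round(o['finger_force'],1));return o
E
python3 - <<'E'
from h import *
p=get_obs()['position'];R=get_obs()['tcp_rot']
ctrl.move_linear([p[0],p[1],.36]);ctrl.close(10)
th=.053
ctrl.goto(dw(th,-.0335,-.27,.30),along(th));st()
ctrl.move_linear(dw(th,-.0335,-.27,.2),velocity=.12);a=st()
ctrl.move_linear(dw(th,-.0335,-.27,.155),velocity=.06);a=st()
s=eyes.snapshot('scene');i=s['image'][130:310,260:500]
w=eyes.snapshot('wrist');cv2.imwrite('pics/a.png',np.vstack([cv2.resize(i,(480,360),interpolation=2),cv2.resize(w['image'],(480,300))])[:600])
E
```

```text
t4.9 p [ 0.634 -0.051  0.3  ] F [-0.4  0.2 -0.5] w0.0005 ff 0.0
 t5.9 p [ 0.634 -0.05   0.201] F [ 0.3 -0.   0. ] w0.0006 ff 0.0
 t6.8 p [ 0.634 -0.05   0.155] F [-1.  -0.4 -0.6] w0.0006 ff 0.0
```

View pics/a.png

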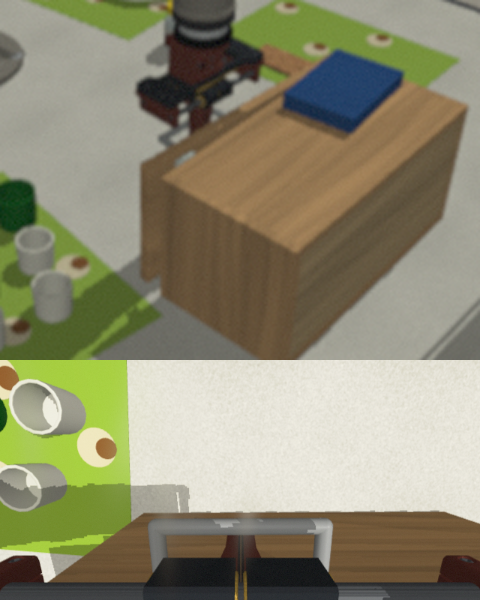

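The closed fingers sit behind the bar, centred between the posts in the wrist view (bar at about row 525 of the composite). Next I pull to the catch.

Run:
```python
from h import *
for th in np.arange(.055,.17,.01):
    ctrl.move_linear(dw(th,-.039,-.27,.155),along(th),velocity=.04)
    f=get_obs()['force']
    if np.hypot(*f[:2])>9: break
print(th);st()
p=get_obs()['position'];ctrl.pause(.3);st()
t=dw(th-.03,-.0335,-.27,.155)
ctrl.move_linear(t,velocity=.05);ctrl.move_linear([*t[:2],.3],velocity=.15);st()
ctrl.goto(dw(th,-.12,-.3,.34),across(.13))
w=eyes.snapshot('top');np.save('pics/top1.npy',w,allow_pickle=True)
cv2.imwrite('pics/b.png',cv2.resize(w['image'][120:200,210:370],None,fx=5,fy=5,interpolation=2))
```

```text
0.14500000000000002
 t9.4 p [ 0.608 -0.045  0.155] F [ 14.4  -2.5 -10.3] w0.0006 ff 6.9
 t9.7 p [ 0.608 -0.045  0.155] F [13.1 -2.8 -9.5] w0.0005 ff 6.8
 t11.3 p [ 0.616 -0.047  0.299] F [0.2 0.  0.3] w0.0002 ff 0.0
```

View pics/b.png

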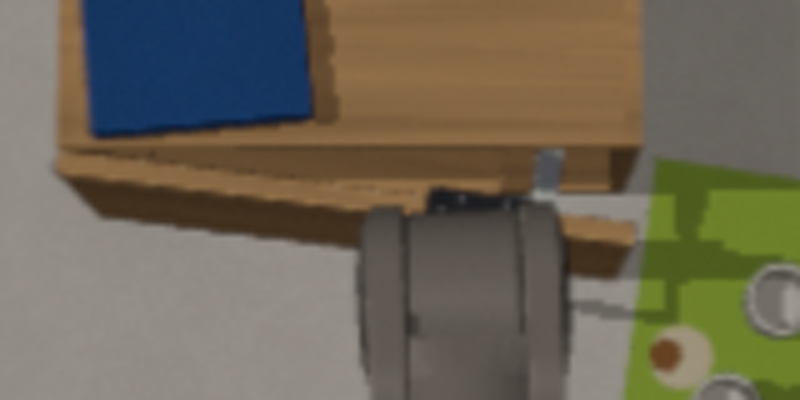

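The door rests against the catch, with the gap open and the white catch arm visible at crop (548,170). Next I press the pad and pull on.

Run:
```python
from h import *
s=np.load('pics/top1.npy',allow_pickle=True).item()
i=onz(s,[(637/5+210,225/5+120),(65/5+210,150/5+120)],.2);v=i[0]-i[1];print('angle',np.arctan2(-v[0],-v[1])+PHI,'pad',onz(s,[(319.5,155)],.17).round(3),dw(.13,.03,-.335,.17).round(3))
th=.13
ctrl.move_linear(dw(th,.023,-.335,.30),across(th));ctrl.move_linear(dw(th,.023,-.335,.195),velocity=.1);st('above')
for z in (.176,.172,.168,.164,.161):
    ctrl.move_linear(dw(th,.023,-.335,z),velocity=.03);o=st(z)
    if abs(o['force'][2])>30: break
```

```text
angle 0.1293910152201161 pad [[ 0.668 -0.118  0.17 ]] [ 0.669 -0.117  0.17 ]
above t15.0 p [ 0.663 -0.116  0.196] F [ 0.4  0.1 -0.1] w0.0003 ff 0.0
0.176 t15.8 p [ 0.662 -0.116  0.176] F [ 0.1 -0.9  0.3] w0.0004 ff 0.0
0.172 t16.0 p [ 0.662 -0.117  0.172] F [ 0.5 -0.2 -0.3] w0.0007 ff 0.0
0.168 t16.3 p [ 0.663 -0.116  0.168] F [ 0.4 -0.8  3.9] w0.0006 ff 1.6
0.164 t16.6 p [ 0.663 -0.116  0.165] F [0.2 0.8 7.1] w0.0007 ff 3.6
0.161 t16.9 p [ 0.664 -0.116  0.164] F [ 0.3  0.5 11. ] w0.0005 ff 5.3
```

Run:
```python
from h import *
ctrl.move_linear(dw(.13,.023,-.335,.158),velocity=.03);st()
ctrl.move_linear(dw(.13,.012,-.335,.158),velocity=.03);st()
for th in np.arange(.15,.50,.035):
    ctrl.move_linear(dw(th,.012,-.335,.157),across(th),velocity=.06);o=st('%.2f'%th)
    if np.hypot(*o['force'][:2])>15: break
```

```text
t17.1 p [ 0.667 -0.116  0.163] F [ 0.5  0.5 20.8] w0.0003 ff 9.6
 t17.6 p [ 0.655 -0.116  0.163] F [ 0.1 -0.2 22.4] w0.0005 ff 9.8
0.15 t17.9 p [ 0.649 -0.115  0.163] F [-0.8 -1.  25.5] w0.0008 ff 11.4
0.18 t18.2 p [ 0.638 -0.114  0.163] F [-0.5 -1.4 25.7] w0.0006 ff 11.6
0.22 t18.6 p [ 0.626 -0.113  0.163] F [-1.2 -2.  26.1] w0.0003 ff 11.8
0.26 t18.9 p [ 0.614 -0.111  0.163] F [-1.1 -2.1 27. ] w0.0009 ff 12.1
0.29 t19.3 p [ 0.603 -0.109  0.163] F [-1.4 -2.3 28. ] w0.0005 ff 12.4
0.33 t19.6 p [ 0.592 -0.106  0.163] F [-1.3 -2.4 28.6] w0.0003 ff 12.8
0.36 t19.9 p [ 0.581 -0.103  0.163] F [-1.5 -3.7 28.7] w0.0005 ff 13.1
0.40 t20.3 p [ 0.569 -0.099  0.163] F [-1.  -4.4 29.9] w0.0002 ff 13.5
0.43 t20.6 p [ 0.558 -0.095  0.163] F [-2.1 -4.9 32.1] w0.0002 ff 14.0
0.47 t21.0 p [ 0.547 -0.091  0.163] F [-3.4 -4.8 32.3] w0.0007 ff 14.4
```

Run:
```python
from h import *
p=get_obs()['position'];ctrl.move_linear([*p[:2],.27],velocity=.15);st()
th=.46
ctrl.goto(dw(th,.045,-.2,.27),along(th))
ctrl.move_linear(dw(th,.045,-.2,.158),velocity=.12);st()
ctrl.move_linear(dw(th,.011,-.2,.158),velocity=.06);st()
for th in np.arange(.5,1.53,.1):
    ctrl.move_linear(dw(th,.0095,-.2,.158),along(th),velocity=.09);o=get_obs()
    if np.hypot(*o['force'][:2])>15: break
st(th)
ctrl.move_linear(dw(th,.03,-.2,.158),velocity=.1)
p=get_obs()['position'];ctrl.move_linear([*p[:2],.34],velocity=.2)
ctrl.let_go()
ctrl.goto([.43,-.25,.36],down(0));st()
w=eyes.snapshot('wrist');t=eyes.snapshot('top');np.save('pics/w2.npy',w,allow_pickle=True);np.save('pics/top2.npy',t,allow_pickle=True)
cv2.imwrite('pics/c.png',np.vstack([cv2.resize(t['image'][85:285,180:460],(560,400),interpolation=2),np.pad(cv2.resize(w['image'],(320,200)),((0,0),(0,240),(0,0)))]))
```

```text
t21.9 p [ 0.547 -0.091  0.269] F [-1.2  0.1  0.3] w0.0003 ff 0.0
 t24.1 p [0.632 0.019 0.159] F [ 0.4 -0.5  0.5] w0.0002 ff 0.0
 t24.8 p [0.601 0.033 0.158] F [-0.4  0.2  0.1] w0.0005 ff 0.0
1.4999999999999998 t28.8 p [0.478 0.191 0.158] F [ 0.5 -0.8 -0.3] w0.0006 ff 0.0
 t33.2 p [ 0.431 -0.249  0.36 ] F [-0.9 -0.2  0. ] w0.0878 ff 0.0
```

View pics/c.png

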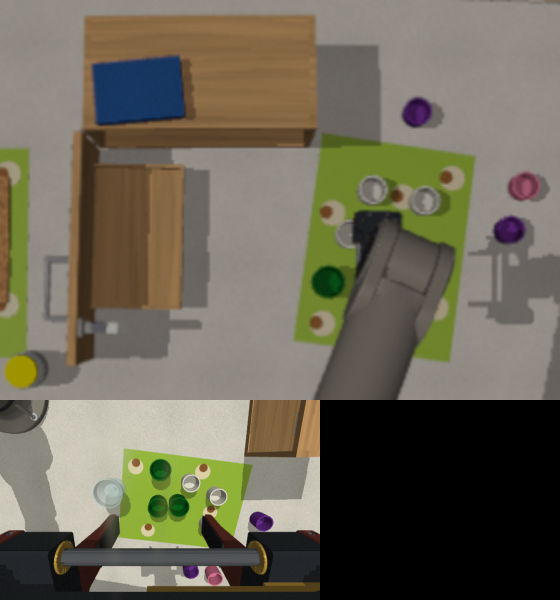

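The door stands at about 1.55 rad with the rack to its right, empty. Two greens now sit close together in the wrist view (314,1012 and 356,1012 in full-scale composite terms), so one may have been knocked. I'll measure the door angle and all the cups.

```bash
cat >> h.py <<'E'
def greens(s,z=.03):
    hsv=cv2.cvtColor(s['image'],cv2.COLOR_BGR2HSV);m=cv2.inRange(hsv,(50,120,20),(85,255,140))
    return [(onz(s,c,z)[0],c,t) for c,t in blobs(cv2.morphologyEx(m,cv2.MORPH_OPEN,np.ones((3,3))),120)]
E
python3 - <<'E'
from h import *
t=np.load('pics/top2.npy',allow_pickle=True).item();w=np.load('pics/w2.npy',allow_pickle=True).item()
f=lambda p,z:onz(t,np.array(p)/2+[180-.25,85-.25],z).round(4)
for n,a in (('outer',[(73,133),(67,362)]),('inner',[(82,133),(78,362)])):
    i=f(a,.2);v=i[1]-i[0];print(n,i,'ang',np.arctan2(-v[0],-v[1])+PHI)
print('rack far corners',f([(182,166),(182,308),(93,166),(93,308)],.066))
for n,s in(('w',w),('t',t)):
    for p,c,b in greens(s):print(n,p.round(3),c.round(),b)
print('cam',(-np.array(w['R']).T@w['t']).round(3),w['vfov'],w['D'])
E
```

```text
outer [[0.6683 0.2349 0.2   ]
 [0.2816 0.2306 0.2   ]] ang 1.579677054015618
inner [[0.6686 0.2195 0.2   ]
 [0.2821 0.2121 0.2   ]] ang 1.5716524820933089
rack far corners [[0.635  0.057  0.066 ]
 [0.3755 0.0497 0.066 ]
 [0.6315 0.2209 0.066 ]
 [0.3716 0.2115 0.066 ]]
w [ 0.427 -0.219  0.03 ] [318. 139.] [ 300  118   37   44 1293]
w [ 0.489 -0.331  0.03 ] [358. 211.] [ 338  188   41   46 1400]
w [ 0.414 -0.332  0.03 ] [310. 212.] [296 190  29  46 958]
t [ 0.431 -0.218  0.03 ] [344. 225.] [336 218  16  15 195]
cam [ 0.43  -0.178  0.524] 62.605567010151326 [-0.00028526  0.          0.          0.          0.        ]
```

Green at (0.515,-0.356) has been knocked to (0.489,-0.331), and the door is at about 1.57. I'll write the pick and place functions, then move the first cup.

```bash
cat >> h.py <<'E'
TH=1.57
def slot(k,z):return dw(TH,.11,-.17+.082*k,z)   # k=+1 near hinge, -1 far
PLACE=down(np.pi-(TH-PHI))
def whites(s,z=.023):
    hsv=cv2.cvtColor(s['image'],cv2.COLOR_BGR2HSV);m=cv2.inRange(hsv,(0,0,90),(180,45,255))
    return [(onz(s,c,z)[0],c,t) for c,t in blobs(cv2.morphologyEx(m,cv2.MORPH_OPEN,np.ones((3,3))),300)]
def pick(xy,yaw,find,ztcp,wmin,effort=30,refine=True):
    R=down(yaw);ctrl.let_go()
    ctrl.goto([*xy,.2],R)
    if refine:
        s=eyes.snapshot('wrist');np.save('pics/last.npy',s,allow_pickle=True)
        c=[b for b in find(s) if np.hypot(*(b[0][:2]-xy))<.05 and b[2][4]<20000]
        for b in c: print('cand',b[0].round(3),b[1].round(),b[2])
        if not c: return print('none found') or False
        n=min(c,key=lambda b:np.hypot(*(b[0][:2]-xy)))[0][:2]
        if np.hypot(*(n-xy))>.012: return print('off by >12mm; stopped') or False
        xy=n
    ctrl.move_linear([*xy,.09],velocity=.2);ctrl.move_linear([*xy,ztcp],velocity=.1)
    ctrl.close(effort);o=st('gripped')
    ctrl.move_linear([*xy,.24],velocity=.2);o=st('up')
    return o['grip_width']>wmin
def place(k,base,ztcp,wmin):
    ctrl.goto(slot(k,.24),PLACE)
    if st('over')['grip_width']<wmin: return print('LOST') or False
    ctrl.move_linear(slot(k,base+ztcp+.02),velocity=.2);ctrl.move_linear(slot(k,base+ztcp+.002),velocity=.04);st('low')
    ctrl.let_go();ctrl.move_linear(slot(k,.24),velocity=.2);return True
E
python3 - <<'E'
from h import *
print([ctrl.solve_ik(slot(k,z),PLACE) is not None for k in(-1,0,1) for z in (.24,.07)])
print(pick(np.array([.428,-.219]),np.pi/2,greens,.022,.05))
E
```

```text
[True, True, True, True, True, True]
cand [ 0.432 -0.224  0.03 ] [317. 185.] [ 291  153   64   66 2158]
gripped t37.0 p [ 0.433 -0.223  0.022] F [-0.2  3.1  5.6] w0.0617 ff 30.0
up t38.2 p [ 0.431 -0.223  0.239] F [ 0.4 -0.1 -2.3] w0.0617 ff 30.0
True
```

Run:
```python
from h import *
print(place(1,.052,.022,.05))
ok=pick(np.array([.418,-.332]),np.pi/2,greens,.022,.05);print(ok)
if ok:
    if place(0,.052,.022,.05):
        ok=pick(np.array([.492,-.333]),0,greens,.022,.05);print(ok)
```

```text
over t39.6 p [0.59  0.105 0.24 ] F [ 0.3  0.6 -2.1] w0.0618 ff 30.0
low t41.0 p [0.59  0.107 0.076] F [-0.7 -0.  -0.8] w0.0614 ff 30.0
True
cand [ 0.462 -0.332  0.03 ] [320. 220.] [ 290  155   65  124 4576]
off by >12mm; stopped
False
```

Run:
```python
from h import *
ok=pick(np.array([.421,-.332]),np.pi/2,greens,.022,.05,refine=False);print(ok)
if ok and place(0,.052,.022,.05):
    ctrl.goto([.46,-.26,.3],down(np.pi/2))
    s=eyes.snapshot('wrist');np.save('pics/w3.npy',s,allow_pickle=True);t=eyes.snapshot('scene')
    for n,q in(('g',greens),('w',whites)):
        for p,c,b in q(s):print(n,p.round(3),c.round(),b)
    cv2.imwrite('pics/d.png',np.hstack([cv2.resize(s['image'],(400,250)),cv2.resize(t['image'][80:330,150:550],(400,250))]))
```

```text
gripped t47.2 p [ 0.421 -0.332  0.022] F [-0.8  2.3  5.4] w0.0616 ff 30.0
up t48.4 p [ 0.42  -0.332  0.239] F [ 0.2 -0.2 -2.1] w0.0618 ff 30.0
True
over t50.0 p [0.509 0.104 0.24 ] F [-0.5  0.2 -1.5] w0.0616 ff 30.0
low t51.5 p [0.508 0.106 0.076] F [ 0.3  0.2 -2.1] w0.0611 ff 30.0
g [ 0.49  -0.326  0.03 ] [271. 187.] [ 244  162   49   50 1677]
g [0.527 0.146 0.03 ] [613. 214.] [ 580  187   60   59 2706]
g [0.589 0.14  0.03 ] [599. 255.] [570 244  70  23 824]
w [ 0.399 -0.27   0.023] [312. 118.] [     0      0    640    297 106411]
w [ 0.522 -0.262  0.023] [318. 208.] [302 189  39  43 945]
w [ 0.608 -0.3    0.023] [293. 265.] [ 273  243   38   44 1335]
w [ 0.699 -0.196  0.023] [361. 319.] [ 207  316  297    8 1986]
w [ 0.768 -0.324  0.023] [279. 357.] [ 179  332  190   52 7059]
```

View pics/d.png

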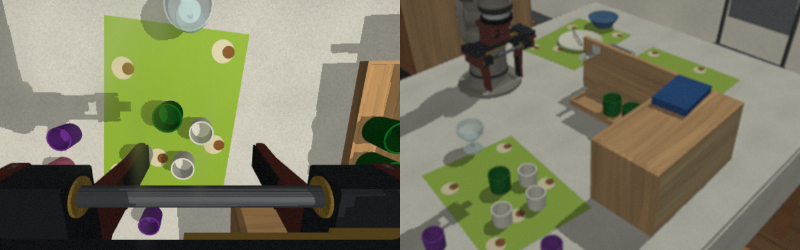

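Two greens stand on the rack; the third is on the mat at wrist pixel (271,187), with the white cups just beyond it. Next come green three and the board.

Run:
```python
from h import *
ok=pick(np.array([.49,-.329]),0,greens,.022,.05);print(ok)
if ok and place(-1,.052,.022,.05):
    p=get_obs()['position'];ctrl.move_linear([*p[:2],.34],velocity=.2)
    s=eyes.snapshot('wrist')
    ctrl.goto([.50,.415,.3],down(np.pi/2));st()
    w=eyes.snapshot('wrist');np.save('pics/w4.npy',w,allow_pickle=True)
    cv2.imwrite('pics/e.png',np.hstack([cv2.resize(s['image'],(400,250)),cv2.resize(w['image'],(400,250))]))
```

```text
cand [ 0.481 -0.329  0.03 ] [312. 181.] [ 285  149   64   67 2508]
gripped t58.2 p [ 0.482 -0.329  0.023] F [2.2 0.3 4.1] w0.0619 ff 30.0
up t59.5 p [ 0.48  -0.329  0.239] F [-0.4  0.1 -2. ] w0.0615 ff 30.0
True
over t61.1 p [0.427 0.103 0.24 ] F [-0.2  0.8 -2.4] w0.0619 ff 30.0
low t62.6 p [0.426 0.104 0.076] F [ 0.4  1.  -1.3] w0.0617 ff 30.0
 t66.1 p [0.501 0.414 0.3  ] F [0.6 0.  0.4] w0.0876 ff 0.0
```

View pics/e.png

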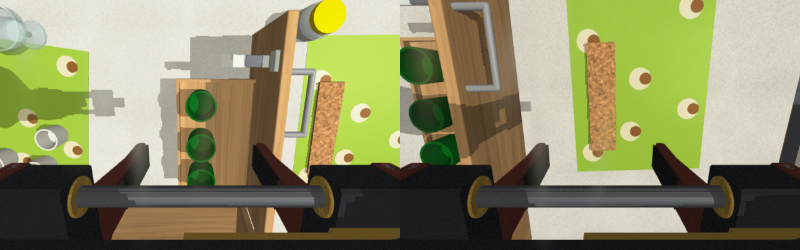

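Three greens stand in a row on the rack (left picture, 201,103/145/178), and the board is unobstructed in the right picture at (602,96). I'll measure the board's corners and pick it up.

Run:
```python
from h import *
s=np.load('pics/w4.npy',allow_pickle=True).item()
hsv=cv2.cvtColor(s['image'],cv2.COLOR_BGR2HSV)
m=cv2.inRange(hsv,(5,80,80),(20,255,255));m[:,:260]=0;m[:,380:]=0;m[:60]=0;m[255:]=0
m=cv2.morphologyEx(m,cv2.MORPH_OPEN,np.ones((19,19)))
cn=max(cv2.findContours(m,0,2)[0],key=cv2.contourArea)
b=onz(s,cn.reshape(-1,2),.008)[:,:2].astype(np.float32);r=cv2.minAreaRect(b*1000);print(r)
man=onz(s,[(298,69),(344,67),(344,240),(302,240)],.008)[:,:2];print(man.round(3),man.mean(0))
```

```text
((492.2816162109375, 416.1143798828125), (246.8696746826172, 59.1870231628418), 1.521295189857483)
[[0.378 0.384]
 [0.376 0.444]
 [0.616 0.448]
 [0.616 0.385]] [0.49629583 0.4152771 ]
```

Run:
```python
from h import *
R=down(np.pi/2+.02);c=[.495,.4155]
ctrl.move_linear([*c,.06],R,velocity=.2);ctrl.move_linear([*c,.004],velocity=.06);st('down')
ctrl.close(40);o=st('grip')
ctrl.move_linear([*c,.34],velocity=.2);o=st('up')
if o['grip_width']>.05:
    ctrl.goto(slot(0,.34),PLACE);st('over')
    s=eyes.snapshot('scene');w=eyes.snapshot('wrist')
    cv2.imwrite('pics/f.png',np.hstack([cv2.resize(w['image'],(400,250)),cv2.resize(s['image'][80:330,150:550],(400,250))]))
```

```text
down t68.6 p [0.495 0.416 0.004] F [1.  0.7 0.7] w0.0878 ff 0.0
grip t69.1 p [0.495 0.416 0.004] F [-0.6  0.7  1.3] w0.0593 ff 40.0
up t71.0 p [0.495 0.415 0.339] F [ 0.3 -0.1 -0.4] w0.0590 ff 40.0
over t72.1 p [0.508 0.107 0.34 ] F [ 0.7 -0.4 -1.1] w0.0590 ff 40.0
```

View pics/f.png

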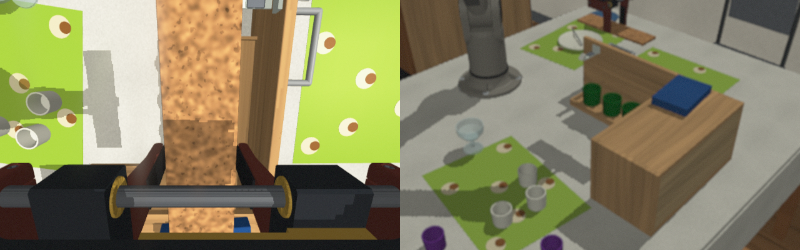

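The board is held level and aligned with the door (left picture). I'll lower it onto the greens.

Run:
```python
from h import *
o=st()
if o['grip_width']>.05:
    ctrl.move_linear(slot(0,.15),velocity=.15);ctrl.move_linear(slot(0,.113),velocity=.03);o=st('low')
    ctrl.let_go();ctrl.move_linear(slot(0,.30),velocity=.15)
    ctrl.goto([.54,-.3,.32],down(np.pi/2))
    s=eyes.snapshot('wrist');t=eyes.snapshot('scene');u=eyes.snapshot('top');np.save('pics/w5.npy',s,allow_pickle=True);np.save('pics/top5.npy',u,allow_pickle=True)
    for p,c,b in whites(s):print(p.round(3),c.round(),b)
    st()
    cv2.imwrite('pics/g.png',np.vstack([np.hstack([cv2.resize(s['image'],(400,250)),cv2.resize(t['image'][130:230,300:460],(400,250))]),np.pad(cv2.resize(u['image'][150:270,205:325],(340,340)),((0,0),(0,460),(0,0)))]))
```

```text
t72.2 p [0.508 0.107 0.34 ] F [-0.3 -0.4 -1.3] w0.0593 ff 40.0
low t75.0 p [0.508 0.106 0.113] F [-0.4 -0.1 -1.4] w0.0593 ff 40.0
[ 0.495 -0.607  0.023] [ 95. 129.] [    0     0   200   293 48234]
[ 0.507 -0.075  0.023] [482. 138.] [  224     0   416   297 52066]
[ 0.523 -0.255  0.023] [351. 150.] [ 332  131   40   39 1237]
[ 0.59  -0.4    0.023] [250. 196.] [ 230  176   41   40 1255]
[ 0.605 -0.303  0.023] [317. 206.] [302 188  37  40 878]
[ 0.794 -0.228  0.023] [364. 319.] [ 211  315  298    9 2156]
[ 0.865 -0.36   0.023] [283. 356.] [ 179  332  215   52 9338]
 t78.7 p [ 0.541 -0.298  0.32 ] F [-1.1  0.3  0.7] w0.0880 ff 0.0
```

View pics/g.png

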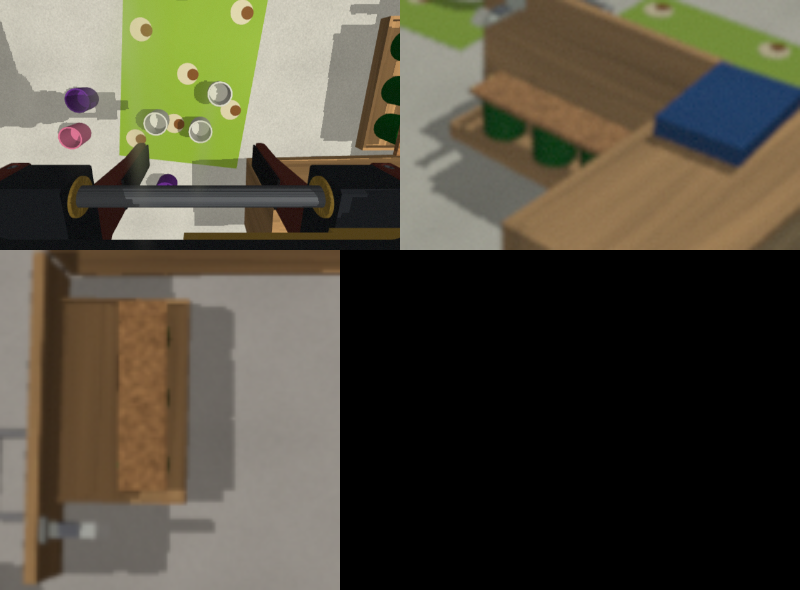

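The board lies flat and centred on the three greens. The three real white cups are at wrist (351,150), (250,196) and (317,206); pink and purple are excluded by colour. I'll place the white cups now.

Run:
```python
from h import *
for k,xy in ((1,(.521,-.255)),(0,(.603,-.299)),(-1,(.587,-.398))):
    if not pick(np.array(xy),np.pi/2,whites,.02,.045,25): break
    if not place(k,.116,.02,.045): break
else:
    ctrl.goto([.5,-.2,.4],down(np.pi/2))
s=eyes.snapshot('wrist');t=eyes.snapshot('scene');u=eyes.snapshot('top');st()
cv2.imwrite('pics/i.png',np.vstack([np.hstack([cv2.resize(s['image'],(400,250)),cv2.resize(t['image'][130:230,300:460],(400,250))]),np.pad(cv2.resize(u['image'][85:285,180:460],(476,340)),((0,0),(0,324),(0,0)))]))
```

```text
cand [ 0.523 -0.259  0.023] [318. 181.] [ 293  154   53   55 2037]
gripped t81.8 p [ 0.523 -0.259  0.02 ] F [-0.1  0.7  2.6] w0.0521 ff 25.6
up t83.0 p [ 0.522 -0.259  0.239] F [-0.1  0.2 -1.3] w0.0521 ff 25.6
over t84.4 p [0.591 0.105 0.24 ] F [-0.8 -0.  -1.8] w0.0519 ff 25.6
low t85.6 p [0.59  0.107 0.138] F [ 0.6  0.2 -0.7] w0.0525 ff 25.6
cand [ 0.606 -0.301  0.023] [317. 181.] [ 293  156   53   55 1953]
gripped t91.0 p [ 0.606 -0.301  0.02 ] F [-0.2  0.6  1.8] w0.0530 ff 25.0
up t92.2 p [ 0.605 -0.301  0.239] F [-0.4  0.2 -1.1] w0.0525 ff 25.0
over t93.7 p [0.509 0.104 0.24 ] F [ 0.7 -0.  -2.2] w0.0529 ff 25.0
low t94.9 p [0.508 0.106 0.138] F [ 0.3  0.1 -0.6] w0.0529 ff 25.0
cand [ 0.588 -0.4    0.023] [317. 180.] [ 293  154   54   55 2003]
gripped t100.6 p [ 0.589 -0.399  0.02 ] F [-0.5  1.3  1.3] w0.0532 ff 25.0
up t101.8 p [ 0.588 -0.4    0.238] F [0.1 0.1 0.1] w0.0532 ff 25.0
over t103.8 p [0.427 0.103 0.24 ] F [ 0.9 -0.2 -0.4] w0.0531 ff 25.0
low t104.9 p [0.426 0.104 0.138] F [ 0.   0.8 -0.9] w0.0531 ff 25.0
 t107.8 p [ 0.5   -0.198  0.4  ] F [-0.1 -0.   1.1] w0.0882 ff 0.0
```

View pics/i.png

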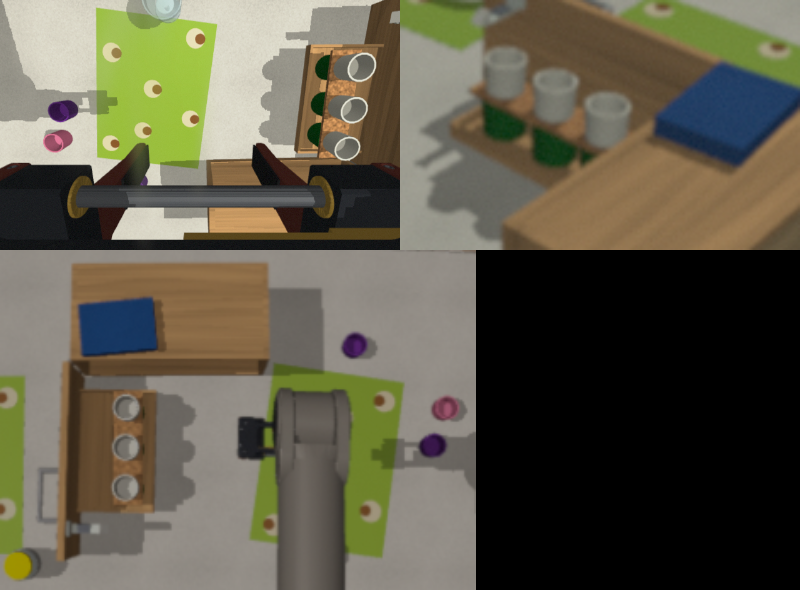

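All six cups and the board are in place, and the book, dish and honey jar are undisturbed. Next I push the door shut gently from outside.

Run:
```python
from h import *
ctrl.close(10)
th=1.57
ctrl.goto(dw(th,-.065,-.17,.34),along(th))
ctrl.move_linear(dw(th,-.065,-.17,.158),velocity=.15);st()
for th in np.arange(1.65,.45,-.08):
    if th>1.6: ctrl.move_linear(dw(1.6,-.03,-.17,.158),along(1.6),velocity=.04)
    else: ctrl.move_linear(dw(th,-.026,-.17,.158),along(th),velocity=.035)
    o=get_obs()
    if np.hypot(*o['force'][:2])>15: print('force');break
st(th)
ctrl.move_linear(dw(th,-.06,-.17,.158),velocity=.1)
p=get_obs()['position'];ctrl.move_linear([*p[:2],.3],velocity=.2)
ctrl.goto(dw(th,-.08,-.36,.30),along(th));st()
t=eyes.snapshot('scene');u=eyes.snapshot('top')
cv2.imwrite('pics/j.png',np.hstack([cv2.resize(t['image'][130:280,280:500],(440,300)),cv2.resize(u['image'][85:235,200:380],(360,300))]))
```

```text
t112.6 p [0.505 0.281 0.159] F [-0.6 -0.6  0.4] w0.0004 ff 0.0
0.5299999999999989 t121.0 p [0.57  0.083 0.158] F [-0.2  0.7 -0.3] w0.0003 ff 0.0
 t123.1 p [ 0.431 -0.056  0.3  ] F [1.  0.3 0.3] w0.0005 ff 0.0
```

View pics/j.png

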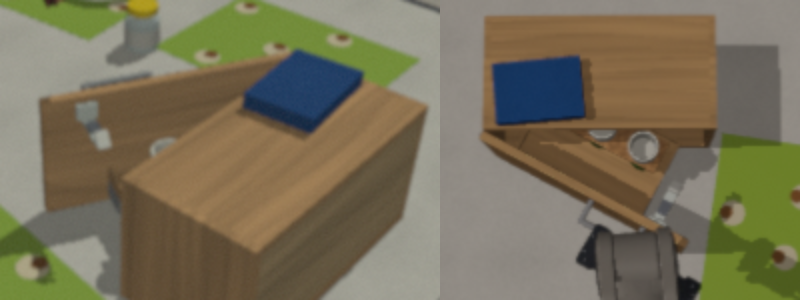

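The door is at about 0.5 rad with the cups still standing at top-view crop (603,132) and (643,147). I'll finish shutting it near the free edge.

Run:
```python
from h import *
th=.53
ctrl.move_linear(dw(th,-.08,-.36,.158),velocity=.15)
ctrl.move_linear(dw(th,-.045,-.36,.158),velocity=.06);st()
for th in [*np.arange(.5,.17,-.05),*np.arange(.16,-.03,-.015)]:
    ctrl.move_linear(dw(th,-.026,-.36,.158),along(th),velocity=.04);o=get_obs()
    if th<.2: print('%.3f'%th,np.round(o['force'],1),np.round(o['position'],3))
    if np.hypot(*o['force'][:2])>28: print('force');break
ctrl.pause(.3);st()
p=get_obs()['position'];ctrl.move_linear(p+np.array([-.05,0,0]),velocity=.08)
p=get_obs()['position'];ctrl.move_linear([*p[:2],.32],velocity=.2)
ctrl.goto([.45,-.32,.36],down(np.pi/2));st()
t=eyes.snapshot('scene');u=eyes.snapshot('top');np.save('pics/top9.npy',u,allow_pickle=True)
cv2.imwrite('pics/k.png',np.hstack([cv2.resize(t['image'][100:300,200:500],(450,300)),cv2.resize(u['image'][85:185,210:350],(350,250)).__class__ and np.pad(cv2.resize(u['image'][85:185,210:350],(350,250)),((0,50),(0,0),(0,0)))]))
```

```text
t125.0 p [ 0.461 -0.073  0.158] F [-0.  -0.5 -1. ] w0.0005 ff 0.0
0.160 [-0.7  0.3  0.5] [ 0.6   -0.134  0.158]
0.145 [-0.2 -0.1 -0.6] [ 0.606 -0.135  0.158]
0.130 [0.6 0.2 0.9] [ 0.611 -0.136  0.158]
0.115 [ 0.4 -0.4  0.3] [ 0.616 -0.137  0.158]
0.100 [ 0.6 -0.4  0.6] [ 0.622 -0.138  0.158]
0.085 [-0.1  0.1  1.3] [ 0.627 -0.139  0.158]
0.070 [-0.   0.2 -0.2] [ 0.632 -0.139  0.158]
0.055 [-0.1  0.1  0.6] [ 0.638 -0.14   0.158]
0.040 [-0.4 -0.2  1.4] [ 0.643 -0.14   0.158]
0.025 [0.2 1.  0.2] [ 0.648 -0.141  0.158]
0.010 [-0.5  0.4 -0.3] [ 0.654 -0.141  0.158]
-0.005 [-6.5 -0.5  3.3] [ 0.658 -0.142  0.158]
-0.020 [-29.2  -0.4  18.8] [ 0.658 -0.142  0.158]
force
 t133.7 p [ 0.658 -0.142  0.158] F [-28.2  -0.2  17.7] w0.0008 ff 14.2
 t136.5 p [ 0.451 -0.319  0.36 ] F [0.7 1.1 0.6] w0.0008 ff 0.0
```

View pics/k.png

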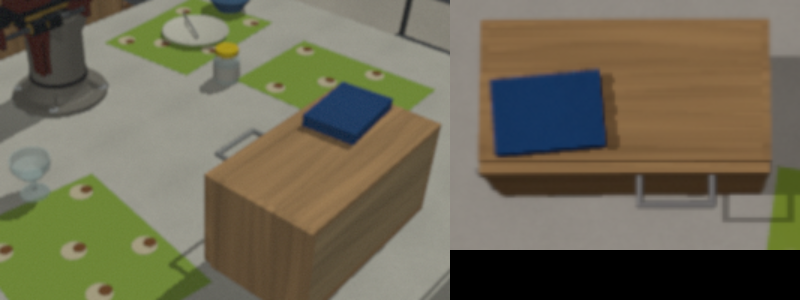

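The door is fully shut (parallel line at crop rows 162–172), and the dish, honey jar and book haven't moved. Handing in.

```bash
python3 -c "
from h import *
print(ticket.sign_off())"
```

```text
the job is handed in; nothing more can be done
None
```

I handed the job in at about 137 s: the three green cups, the board and the three white cups are on the rack behind the shut door, and the dish, honey jar and book are where they were. I last saw the cups standing with the door about a third open, and could not see inside once it was shut.

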